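Dock the recording-chamber sled behind its sprung gate

ROBOT

A 7-joint arm with a two-finger parallel gripper is mounted at the origin on the work surface. World frame = base frame: x ahead of the robot, y to its left, z up, the work surface at z = 0. Lengths are in m, angles in rad, forces in N, time in s.
With the tool pointing down it reaches from about 0.425 to 0.975 m from the base axis. Payload 16.7 kg.
Tool frame: the origin (TCP) lies on the centre line of the jaws, within the pads' length; the fingertips stand bot.nose_length ahead of it and the grasp point (between the pads) is the TCP (bot.nose_length is the distance from the TCP to the fingertips, in m); z points along the fingers, y is the line along which they close (so a half turn about z gives the same grasp; the last joint's range is limited). The gripper opens to 85 mm and grips with 20 to 120 N. Pads are 22 mm wide; open, the fingers measure 114 mm over their backs; the gripper's body (76 mm by 85 mm) begins 54 mm behind the grasp point. The pads swing forward as they close: fully open they stand 13 mm farther back than shut.
Start: joints at [-1.339, 0.426, 0.074, 1.606, -0.034, 1.111, -0.067], TCP at [0.251, 0.627, 0.25] pointing down, gripper open.
Joint ranges: [-2.85, 2.85], [-0.5, 2.14], [-1.23, 1.37], [0.21, 2.46], [-1.02, 4.16], [0.16, 2.05], [-2.73, 2.73]. Speed limits (rad/s): [1.89, 1.89, 2.39, 2.39, 3.01, 3.01, 3.01].

INTERFACE

Orientations are given as a unit quaternion [w, x, y, z].
In Python, from cell import bot gives the robot as it stands.
- The arm moves only by the shell command python3 -m jog 'ROWS' [FORCE]. ROWS is text: rows parted by semicolons, each of 5 numbers parted by spaces: the finger opening in mm, from 0 to 85.4, then the shift along the world's x, y, z in mm, then the turn about the world's z in rad. In form: jaw dx dy dz yaw; .... A call has 1 to 5 rows; each row shifts and turns the commanded pose from where the row before left it; what a row does not reach is not made up. A row lasts 1/12 s, in which the tool goes at most 41.7 mm and 7.16 degrees, less where a joint would pass 70% of its speed; a pose out of reach is approached as far as the arm can. A call with a gripper value outside its range is refused whole. The fingers move at their own pace and stop on an object; FORCE is the grip in N (left out, the last holds). Time passes only in rows, so rows that do not move let the fingers close. It gives the time, the measured TCP pose, the force, the opening and the grip force at its end, in the units of the state.
- bot.get_state(): the state, without advancing time (a new reading comes with each control period).
- bot.get_image(name): name is "scene" or "top" or "wrist"; returns the picture (420x560x3 uint8, red, green, blue); there is no depth.
- bot.camera_info(name): a dict with "K" (3x3 intrinsics, pixels), "R" (3x3) and "t" (3): a world point X has camera coordinates R X + t. Camera axes: x right, y down, z forward; pixel columns grow to the right and rows downward; lengths in m; the calibration is good to about 2 mm. A picture is of the moment at which its call begins: read the wrist's pose just before it. camera_info takes no time and is no camera call; for the wrist camera it gives the pose at the moment of the call.
- bot.hand_in(): hands the job in; it is judged then, once.
The state is a dict: "t": time; "qpos": joint angles; "dq": joint speeds; "joint_torque": joint torques, N m; "tool_pos": TCP position; "eef_rot": TCP orientation; "wrist_force": force on the tool from outside, world axes, zero at the start; "wrist_torque": the same for the moment, N m; "grip_width": finger opening in m; "finger_force": force on a finger pad.
Only numpy, scipy, OpenCV 4.12 (cv2) and the standard library are available. Lean on these libraries where they do the work, as an engineer would, in place of code of your own. Each camera call takes 0.05 s, during which the arm holds its last target. There are 200 camera calls.

TASK

Gently lay the sled with the round nose and the clear chamber flat in the dock's front guide, nose towards the sprung gate, and push it through the gate until the gate has snapped shut behind it and the nose has pressed the brass ground contact part-way in; then let go and leave it there. Feel for the contact: it must not be driven to the bottom of its travel, nor the sled forced against the dock, and the other loose things on the breadboard stay where they are.

Things in the scene. Friction and masses are not known exactly. Their poses are not given: they have to be found in the camera images.
- sled: The sled to dock: aluminium base 84 long x 44 wide x 12 thick, front end a half round of 22 radius (nose), rear square; a low clear chamber 25 across before the grip post, to 20 high. Origin on the underside below the post's axis; +x to the nose (tip at 46), rear edge at -38, z up. 0.63 to 0.87 kg, balanced within 3 of the post. Sliding friction on the dock 3 to 6.5 N
- sled_nose (a point): foremost point of the sled's round nose, 6 above its underside
- sled_post (a point): on the axis of the sled's upright grip post, 52 above its underside, a good grasp height. The post is 14 x 14 steel, sides parallel to the base's, top 74 above the underside; its foot collar is 22 (x) x 26 (y), up to 16. Pressed down or pushed high up, the sled digs in its nose and jams: hold the post firmly and low, and take the weight (about 1 mm clear of the floor)
- blank_sled: A spare blank sled to be left alone: base size and grip post like the sled's, but with a square nose and no chamber, only a flat black plate. Origin and axes as for the sled
- dock: The dock, fixed: black base plate 8 thick, 96 wide, from x = -130 to 215, with aluminium rails 30 high, open above. Origin on the breadboard under the middle of the shut gate; +x is the way to push, z up. The gate lies across x = 0 when shut; before it (x below 0) is the front guide, behind it the screened bay, both 48 wide
- guide (a point): centre of the front guide's floor, at dock x = -60, y = 0, z = 8. Straight rails with inner faces at dock y = 24 and -24 and tops at z = 30 run from x = -100 to the gate; a flared mouth opens from -100 to -127. A sled can be laid in here from above
- bay (a point): centre of the bay's floor where its keeper lips begin, at dock x = 50, y = 0, z = 8. From here to the end the lips reach 6 inward over both edges, undersides 15.5 above the floor, so a sled enters only by sliding flat from the guide. The sled's rear must pass x = 50 for the gate to fall shut behind it
- gate (a joint): Sprung one-way gate, a steel plate 50 long x 22 high x 3 thick on an upright hinge at dock x = 0, y = 28. rad: 0 = shut, on its stop (it cannot swing towards the mouth); grows to 1.5 as the sled pushes it open towards dock +x. Spring 0.02 Nm shut, 0.05 Nm wide open; passing it takes 1 to 4 N on top of friction
- objective: Black objective lens, 29 across, 42 high, standing loose; leave alone. Origin: centre of underside
- dish: Small open glass dish, 60 across, 14 high, loose; leave alone. Origin: centre of underside
- jar: Amber glass jar, 50 across, 70 high, loose; leave alone. Origin: centre of underside
- driver: Screwdriver, 170 long, lying loose; leave alone. Origin: below its middle
- postfoot: Steel post foot, 32 across, 38 high, loose; leave alone. Origin: centre of underside
- bay_end (a point): middle of the bay's far end, on its floor, at dock x = 200. Before it a round-headed brass pin, the sprung ground contact (contact_c0), points at the gate on the centre line, 7 above the floor. Its bracket is clamped anywhere along a slot: the nose meets it at dock x 141 to 169, not measured. Travel 7: 1.5 N at touch, 0.5 N more per mm, then a hard bottom; friction holds the sled on it after
Not all that is in view belongs to the job. Leave any blue or pink look-alike of the sled alone.

How it is judged:
By the outcome, as a careful person would: the job done as asked, in the order asked, and still so for the second after the job is handed in, with the robot touching nothing.
It also fails if it takes over 67 s, if anything falls off the work surface, if the arm or the gripper's body presses on something with over 40 N, if the wrist force passes 120 N, or if a joint passes its speed limit or range.

## Working session

There is one attempt and no reset: what is moved stays moved. The work goes in short steps, Python scripts to look and compute and a shell command to move; the robot and the scene stay as the last step left them, time stands still between calls to the robot, and variables do not carry over. Pictures are saved under pics/ and viewed, at most 10 in all, crops included, and the job is handed in when it is done.

```bash
mkdir -p pics
cat > h.py <<'E'
import numpy as np, cv2
from cell import bot
def ray(name,uv,z,ci=None):
    c=ci or bot.camera_info(name);K=np.array(c["K"]);R=np.array(c["R"]);t=np.array(c["t"])
    d=R.T@np.linalg.inv(K)@np.array([uv[0],uv[1],1.]);o=-R.T@t
    return o+d*(z-o[2])/d[2]
def proj(name,X,ci=None):
    c=ci or bot.camera_info(name);p=np.array(c["K"])@(np.array(c["R"])@np.array(X)+np.array(c["t"]));return p[:2]/p[2]
def save(name,fn):
    im=bot.get_image(name);cv2.imwrite("pics/"+fn,im[:,:,::-1]);return im
E
python3 - <<'E'
from h import *
a=save("top","top.png");b=save("scene","scene.png")
s=bot.get_state();print(s["t"],s["tool_pos"],s["eef_rot"],s["wrist_force"],bot.nose_length)
for n in("top","scene"):
    c=bot.camera_info(n);print(n,-np.array(c["R"]).T@np.array(c["t"]),c["K"][0])
E
```

```text
0.1 [0.25075824 0.62632944 0.24969972] [-8.17746288e-05  1.89266690e-01  9.81925559e-01 -5.57225988e-04] [-0.4562122   0.75770387  0.30044129] 0.019
top [ 0.29936177 -0.09825894  1.33705087] [439.39973      0.         282.79974552]
scene [ 0.96344953 -0.77517076  0.68899168] [395.95972093   0.         282.01492822]
```

View pics/top.png

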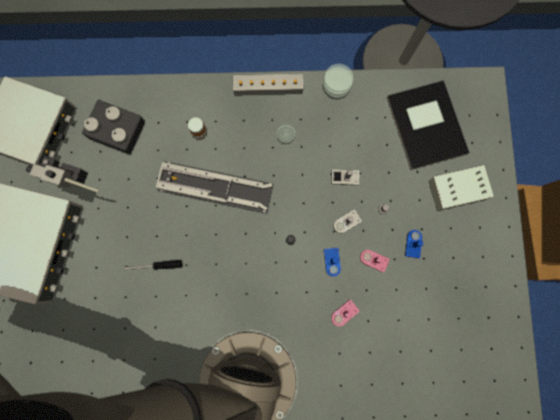

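View pics/scene.png

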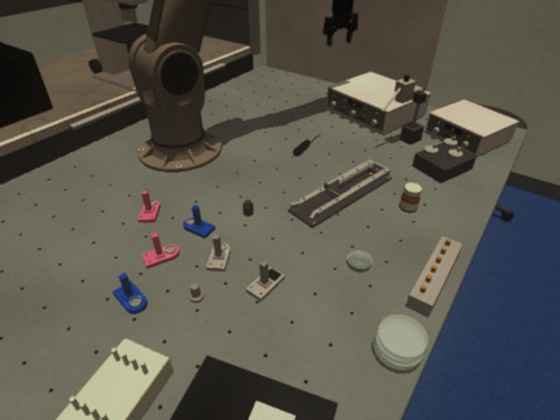

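Two views: candidates in top are aluminium sled (346,221, round nose and chamber), blank with black plate (345,177), blue (332,262) and (414,244), pink (375,260) and (345,313). The dock is at (215,187), with what looks like the brass pin at its left end (175,177), gate about (228,188). I choose (346,221); close crop next.

Run:
```python
from h import *
a=cv2.imread("pics/top.png");b=cv2.imread("pics/scene.png")
A=cv2.resize(a[155:220,150:280],None,fx=6,fy=6,interpolation=cv2.INTER_CUBIC)[:,:780]
B=cv2.resize(a[200:245,320:375],None,fx=7,fy=7,interpolation=cv2.INTER_CUBIC)
B=B[:200]
C=cv2.resize(b[225:275,195:245],None,fx=4,fy=4,interpolation=cv2.INTER_CUBIC)
out=np.zeros((600,780,3),np.uint8);out[:390,:780]=A;out[395:595,:385]=B[:200];out[395:595,400:600]=C
cv2.imwrite("pics/crop.png",out)
for n,uv,z in [("sled nose?",(335,227),.012),("rear",(360,215),.012),("post",(347,222),.074)]:
    print(n,ray("top",uv,z))
for uv in [(158,188),(163,165),(267,211),(272,186),(228,190)]: print(uv,ray("top",uv,.03))
```

```text
sled nose? [ 0.4423593  -0.27294235  0.012     ]
rear [ 0.47710798 -0.35090278  0.012     ]
post [ 0.44931141 -0.30024355  0.074     ]
(158, 188) [0.57299049 0.25960566 0.03      ]
(163, 165) [0.64407962 0.24547147 0.03      ]
(267, 211) [ 0.49413642 -0.06816029  0.03      ]
(272, 186) [ 0.57036924 -0.08500371  0.03      ]
(228, 190) [0.56142543 0.04834714 0.03      ]
```

View pics/crop.png

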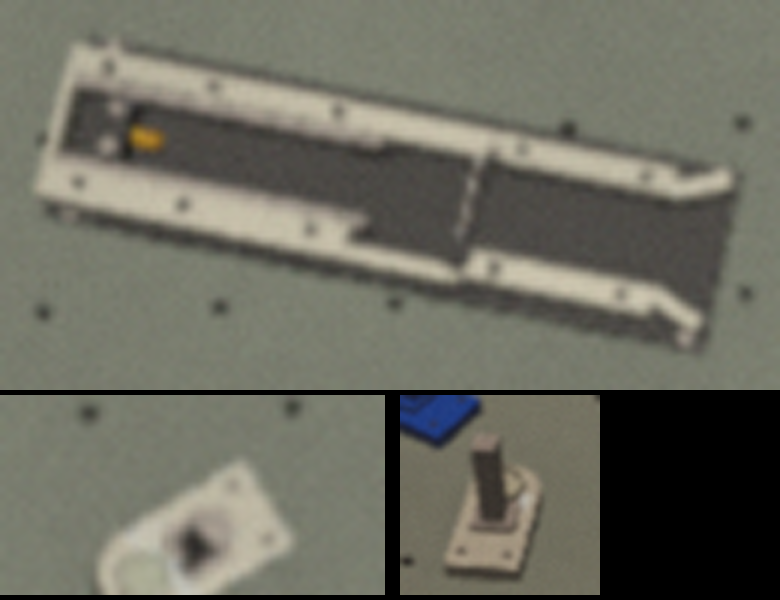

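The crop confirms the choice: post, round nose with a clear chamber, no black plate. Nose points to world (-x,+y). In the dock the brass pin tip is at crop (163,139), the gate at crop x≈470, the mouth on the right. I'll move towards it, taking a wrist look over the dock on the way.

```bash
R='45 25 -28 0 -.084;45 25 -28 0 -.084;45 25 -28 0 -.084;45 25 -28 0 -.084;45 25 -28 0 -.084'
python3 -m jog '45 25 -28 6 -.084;45 25 -28 6 -.084;45 25 -28 6 -.084;45 25 -28 6 -.084;45 25 -28 6 -.084' | tail -3
python3 -m jog '45 25 -28 6 -.084;45 25 -28 6 -.084;45 25 -28 6 -.084;45 25 -28 6 -.084;45 25 -28 6 -.084' >/dev/null
python3 -m jog '45 20 -28 0 -.084;45 20 -28 0 -.084;45 0 -40 0 -.084;45 0 -40 0 -.084;45 0 -40 0 -.084' >/dev/null
python3 -m jog '45 0 -40 0 -.084;45 0 -40 0 -.084;45 0 0 0 0;45 0 0 0 0'
python3 - <<'E'
from h import *
c=bot.camera_info("wrist");import json
json.dump({k:np.array(c[k]).tolist() for k in "KRt"},open("w1.json","w"))
save("wrist","w1.png");s=bot.get_state();print(s["t"],s["tool_pos"],s["eef_rot"],s["qpos"])
print(-np.array(c["R"]).T@np.array(c["t"]),np.array(c["R"])[2])
E
```

```text
wrist_force: [0.6, 1.4, 0.5]
grip_width: 0.0452
finger_force: 0.0
t: 1.68
tool_pos: [0.5408, 0.0881, 0.3105]
eef_rot: [-0.0, 0.787, 0.616, 0.0]
wrist_force: [0.4, 0.8, -0.4]
grip_width: 0.0452
finger_force: 0.0
1.7333 [0.54076789 0.09010053 0.31031276] [-1.98287714e-04  7.86383123e-01  6.17739054e-01  7.46251257e-05] [-0.79029033  0.17892159  0.58627793  1.84575766 -0.10861747  1.14855965
 -0.40581155]
[0.55791891 0.1575828  0.4345958 ] [-0.06626177 -0.27110226 -0.96026712]
```

View pics/w1.png

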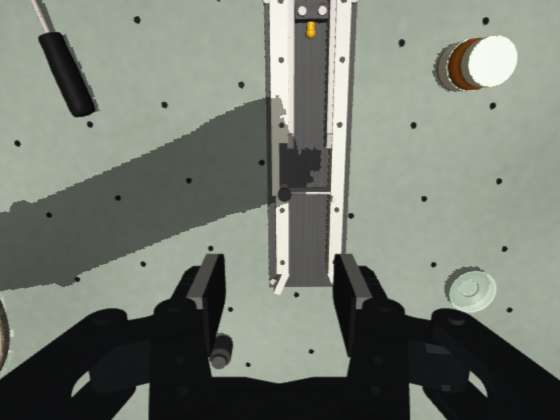

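Wrist view over the dock: gate line at row ~192 (cols 285–330), guide below it down to row ~285, brass pin tip at ~(311,36), plate sides at about cols 265 and 349.

Run:
```python
from h import *;import json
c=json.load(open("w1.json"));g=cv2.imread("pics/w1.png",0).astype(int)
for r in (60,215,235,250): print(r,list(g[r,258:358]))
print("gate col310",list(g[180:205,310]),"pin col311",list(g[15:50,311]))
print("mouth col310",list(g[275:300,310]))
```

```text
60 [np.int64(167), np.int64(167), np.int64(167), np.int64(167), np.int64(167), np.int64(167), np.int64(162), np.int64(107), np.int64(87), np.int64(96), np.int64(95), np.int64(91), np.int64(190), np.int64(238), np.int64(244), np.int64(245), np.int64(245), np.int64(245), np.int64(245), np.int64(242), np.int64(186), np.int64(112), np.int64(100), np.int64(100), np.int64(101), np.int64(125), np.int64(228), np.int64(244), np.int64(244), np.int64(236), np.int64(229), np.int64(229), np.int64(229), np.int64(227), np.int64(224), np.int64(203), np.int64(142), np.int64(97), np.int64(93), np.int64(94), np.int64(97), np.int64(96), np.int64(93), np.int64(93), np.int64(93), np.int64(93), np.int64(93), np.int64(94), np.int64(95), np.int64(97), np.int64(96), np.int64(95), np.int64(93), np.int64(93), np.int64(94), np.int64(94), np.int64(94), np.int64(93), np.int64(94), np.int64(95), np.int64(94), np.int64(93), np.int64(93), np.int64(93), np.int64(93), np.int64(93), np.int64(89), np.int64(67), np.int64(52), np.int64(52), np.int64(101), np.int64(195), np.int64(223), np.int64(226), np.int64(226), np.int64
[... 5284 characters left out ...]
196), np.int64(193), np.int64(179), np.int64(180), np.int64(193), np.int64(199), np.int64(186), np.int64(172), np.int64(156), np.int64(135), np.int64(106), np.int64(87), np.int64(92), np.int64(93), np.int64(93), np.int64(92), np.int64(93), np.int64(92), np.int64(93), np.int64(94), np.int64(92), np.int64(93), np.int64(93)]
mouth col310 [np.int64(87), np.int64(88), np.int64(87), np.int64(87), np.int64(87), np.int64(86), np.int64(85), np.int64(85), np.int64(86), np.int64(86), np.int64(85), np.int64(98), np.int64(159), np.int64(168), np.int64(169), np.int64(166), np.int64(167), np.int64(165), np.int64(164), np.int64(165), np.int64(166), np.int64(165), np.int64(166), np.int64(167), np.int64(167)]
```

Run:
```python
from h import *;import json
c=json.load(open("w1.json"))
p=lambda u,v,z:ray("wrist",(u,v),z,c)[:2]
L=[p(288.3,r,.03) for r in(215,235,250)];Rr=[p(u,r,.03) for u,r in((329.8,215),(329.1,235),(328.6,250))]
L2=[p(u,r,.008) for u,r in((265,60),(267.3,215),(268,250))];R2=[p(u,r,.008) for u,r in((353.9,60),(346,235),(345.3,250))]
for A,B,w in((L,Rr,48),(L2,R2,96)):
    da=A[0]-A[-1];db=B[0]-B[-1];print(w,np.arctan2(da[1],da[0]),np.arctan2(db[1],db[0]),"mid far",(A[0]+B[0])/2,"mid near",(A[-1]+B[-1])/2)
    n=np.array([-db[1],db[0]])/np.hypot(*db);print(" width",n@(A[-1]-B[-1])*1000)
print("gate top front",p(310,194,.03),p(310,191.5,.03),"pin",p(311,37,.015),"mouth",p(310,286.5,.008))
```

```text
48 1.3356819189825484 1.3342578144001525 mid far [0.56065317 0.02293529] mid near [ 0.55053727 -0.0191621 ]
 width 47.48036442257681
96 1.33502777308786 1.3366593388425223 mid far [0.59936413 0.1864741 ] mid near [ 0.54796813 -0.02823622]
 width 96.02244703414691
gate top front [0.56710297 0.04693497] [0.56773344 0.0497705 ] pin [0.60512149 0.20749123] mouth [ 0.54104956 -0.07850207]
```

```bash
python3 -m jog '45 -10 -35 -5 -.084;45 -10 -35 -5 -.084;45 -10 -35 -5 -.084;45 -10 -35 -5 -.084;45 -10 -35 -5 -.084' >/dev/null
python3 -m jog '45 -12 -35 -5 -.084;45 -12 -35 -5 -.084;45 -12 -35 -5 -.084;45 -12 -35 -5 -.084;45 -12 -35 -5 -.084' >/dev/null
python3 -m jog '45 -12 -30 -5 -.065;45 -12 -30 -5 0;45 0 0 0 0;45 0 0 0 0'
python3 - <<'E'
from h import *;import json
c=bot.camera_info("wrist");json.dump({k:np.array(c[k]).tolist() for k in "KRt"},open("w2.json","w"))
save("wrist","w2.png");s=bot.get_state();print(s["t"],s["tool_pos"],s["eef_rot"],s["qpos"])
E
```

```text
t: 2.9
tool_pos: [0.4066, -0.3201, 0.2499]
eef_rot: [0.0, 0.977, 0.212, -0.001]
wrist_force: [-0.1, 0.5, -0.3]
grip_width: 0.0448
finger_force: 0.0
2.95 [ 0.40735832 -0.31890437  0.24995431] [-1.19309752e-04  9.77129416e-01  2.12644969e-01 -4.55369811e-04] [-0.26148851  0.23786386  0.94294904  1.99380872 -0.22524675  1.01858566
 -0.35463776]
```

View pics/w2.png

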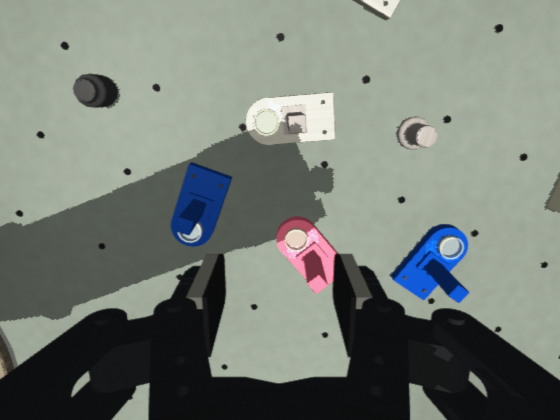

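The wrist view shows the sled at (290,119), nose left at col 246, rear edge at col ~334, post top about (296,125); blue and pink copies lie below, postfoot at (415,133).

Run:
```python
from h import *;import json
c=json.load(open("w2.json"));im=cv2.imread("pics/w2.png");hsv=cv2.cvtColor(im,cv2.COLOR_BGR2HSV).astype(int)
g=cv2.cvtColor(im,cv2.COLOR_BGR2GRAY).astype(int)
print("bg",hsv[80,330],"base",hsv[100,310],"shadow base",hsv[141,275],"shadow bg",hsv[150,290])
p=lambda u,v,z:ray("wrist",(u,v),z,c)[:2]
# sides at columns, rear edge at rows, by strongest gradient
gy=np.gradient(g.astype(float),axis=0);gx=np.gradient(g.astype(float),axis=1)
def sub(a,i0):
    w=np.abs(a);k=w.argmax();s=slice(max(k-2,0),k+3);return i0+(np.arange(len(a))[s]*w[s]).sum()/w[s].sum()
top=[(u,sub(gy[86:102,u],86)) for u in range(280,328,6)]
bot_=[(u,sub(gy[136:148,u],136)) for u in range(300,330,5)]
rear=[(sub(gx[v,326:342],326),v) for v in range(98,136,5)]
nose=[(sub(gx[v,240:256],240),v) for v in range(112,130,3)]
for n,P in(("top",top),("bot",bot_),("rear",rear),("nose",nose)): print(n,np.round(P,1).tolist())
f=lambda P:np.array([p(u,v,.012) for u,v in P])
T,B,Re,N=map(f,(top,bot_,rear,nose))
def d(P,ref):
    v=cv2.fitLine(P.astype(np.float32),cv2.DIST_HUBER,0,.001,.001).ravel()[:2];return v if v@ref>0 else -v
x=np.array([-.4,.9]);dt,db,dr=d(T,x),d(B,x),d(Re,np.array([.9,.4]))
print("yaw top,bot,rear+90",*(np.arctan2(v[1],v[0]) for v in(dt,db)),np.arctan2(dr[1],dr[0])+np.pi/2)
y=np.arctan2(dt[1]+db[1],dt[0]+db[0]);ux=np.array([np.cos(y),np.sin(y)]);n=np.array([-ux[1],ux[0]])
sT,sB=np.median(T@n),np.median(B@n);print("width",(sB-sT)*1e3,"length",((N@ux).max()-np.median(Re@ux))*1e3)
o=ux*((N@ux).max()-.046+np.median(Re@ux)+.038)/2+n*(sT+sB)/2
print("yaw",y,"origin",o,"post top seen",p(296,125,.074),"tcp yaw", -2*np.arctan2(1,1))
```

```text
bg [ 49  24 171] base [ 27  12 243] shadow base [ 28  26 145] shadow bg [45 23 87]
top [[280.0, 96.5], [286.0, 95.9], [292.0, 95.5], [298.0, 94.9], [304.0, 94.5], [310.0, 94.1], [316.0, 93.5], [322.0, 99.7]]
bot [[300.0, 138.9], [305.0, 140.9], [310.0, 140.6], [315.0, 140.5], [320.0, 139.9], [325.0, 139.5]]
rear [[332.8, 98.0], [332.9, 103.0], [333.1, 108.0], [333.0, 113.0], [333.9, 118.0], [333.7, 123.0], [333.9, 128.0], [326.2, 133.0]]
nose [[247.1, 112.0], [246.2, 115.0], [245.7, 118.0], [245.5, 121.0], [245.0, 124.0], [245.9, 127.0]]
yaw top,bot,rear+90 1.9870697 2.0013914 1.9416156
width 41.645444187744744 length 83.58461919500209
yaw 1.9942306 origin [ 0.4590342  -0.31066927] post top seen [ 0.4572748  -0.31156996] tcp yaw -1.5707963267948966
```

```bash
python3 -m jog '50 10 1.5 0 .12;50 10 1.5 0 .12;50 10 1.5 0 .12;50 10 1.5 0 .12;50 11 2 0 .12' 20 >/dev/null
python3 -m jog '50 0 0 -20 .12;50 0 0 -20 .12;50 0 0 -20 .12;50 0 0 -20 .12;50 0 0 -20 .12' >/dev/null
python3 -m jog '50 0 0 -15 .12;50 0 0 0 .12;50 0 0 0 .121;50 0 0 0 0;50 0 0 0 0'
python3 -c "
from h import *
s=bot.get_state();q=s['eef_rot'];print(s['tool_pos'],2*np.arctan2(q[2],q[1])-np.pi/2,s['wrist_force'])"
```

```text
t: 4.2
tool_pos: [0.4589, -0.31, 0.1354]
eef_rot: [0.0, 0.546, 0.838, 0.0]
wrist_force: [0.1, 0.4, -0.2]
grip_width: 0.0499
finger_force: 0.0
[ 0.45891716 -0.31001955  0.13541976] 0.4166901727876984 [ 0.11242634  0.36119821 -0.17965054]
```

```bash
python3 -m jog '50 0 0 -20 .003;50 0 0 -20 0;50 0 0 -20 0;50 0 0 -18 0;50 0 0 -10 0'
python3 -m jog '30 0 0 0 0;20 0 0 0 0;14 0 0 0 0;10 0 0 0 0;10 0 0 0 0' 20
python3 -m jog '10 0 0 0 0;10 0 0 0 0;10 0 0 0 0' 20
python3 -m jog '30 0 0 0 0;45 0 0 0 0;45 0 0 0 0;45 0 0 0 0;45 0 0 0 0' 20
```

```text
t: 4.62
tool_pos: [0.4579, -0.3101, 0.0457]
eef_rot: [-0.001, 0.545, 0.839, -0.0]
wrist_force: [1.3, 0.5, 0.4]
grip_width: 0.0498
finger_force: 0.0
t: 5.03
tool_pos: [0.4583, -0.3115, 0.0482]
eef_rot: [0.001, 0.544, 0.839, 0.0]
wrist_force: [-1.0, 1.7, 5.1]
grip_width: 0.0141
finger_force: 21.3
t: 5.28
tool_pos: [0.4583, -0.3116, 0.0482]
eef_rot: [0.001, 0.544, 0.839, 0.0]
wrist_force: [-1.1, 1.2, 7.7]
grip_width: 0.0137
finger_force: 21.7
t: 5.7
tool_pos: [0.4579, -0.3114, 0.0473]
eef_rot: [-0.0, 0.544, 0.839, 0.0]
wrist_force: [-0.0, -0.3, 0.4]
grip_width: 0.0453
finger_force: 0.0
```

```bash
for i in 1; do python3 -m jog '45 0 0 0 -.12;45 0 0 0 -.12;45 0 0 0 -.12;45 0 0 0 -.12;45 0 0 0 -.12' >/dev/null; done
python3 -m jog '45 0 0 0 -.12;45 0 0 0 -.12;45 0 0 0 -.12;45 0 0 0 -.12;45 0 0 0 -.12' >/dev/null
python3 -m jog '45 0 0 0 -.12;45 0 0 0 -.12;45 0 0 0 -.131;45 0 0 0 0;45 0 0 0 0'
python3 -m jog '30 0 0 0 0;20 0 0 0 0;14 0 0 0 0;10 0 0 0 0;10 0 0 0 0' 20
python3 -m jog '10 0 0 0 0;10 0 0 0 0;10 0 0 0 0;10 0 0 0 0;10 0 0 0 0' 90
python3 -m jog '10 0 0 2 0;10 0 0 4 0;10 0 0 6 0;10 0 0 10 0;10 0 0 0 0'
python3 -m jog '10 0 0 10 0;10 0 0 15 0;10 0 0 15 0;10 0 0 0 0;10 0 0 0 0'
```

```text
t: 6.95
tool_pos: [0.4579, -0.3113, 0.0471]
eef_rot: [0.0, 0.977, 0.214, -0.0]
wrist_force: [0.5, 0.3, 0.4]
grip_width: 0.0451
finger_force: 0.0
t: 7.37
tool_pos: [0.4581, -0.3118, 0.0475]
eef_rot: [0.0, 0.977, 0.212, 0.0]
wrist_force: [0.7, -2.1, 1.8]
grip_width: 0.0136
finger_force: 20.3
t: 7.78
tool_pos: [0.4581, -0.3118, 0.0477]
eef_rot: [0.0, 0.977, 0.212, 0.0]
wrist_force: [-1.3, -1.6, 6.0]
grip_width: 0.0127
finger_force: 87.6
t: 8.2
tool_pos: [0.4583, -0.3118, 0.071]
eef_rot: [0.0, 0.977, 0.212, 0.001]
wrist_force: [1.2, -1.3, -7.4]
grip_width: 0.0126
finger_force: 88.0
t: 8.62
tool_pos: [0.4584, -0.3113, 0.1098]
eef_rot: [0.0, 0.977, 0.212, 0.001]
wrist_force: [-0.0, 0.4, -7.7]
grip_width: 0.0126
finger_force: 88.4
```

```bash
python3 -m jog '10 5 15 2 -.05;10 9 30 2 -.06;10 10 31 2 -.07;10 10 31 2 -.07;10 10 31 2 -.07' >/dev/null
python3 -m jog '10 10 31 0 -.07;10 10 31 0 -.07;10 10 31 0 -.07;10 9 30 0 -.06;10 8 28 0 -.05' >/dev/null
python3 -m jog '10 5 19 0 -.023;10 0 0 0 0;10 0 0 0 0;10 0 0 0 0'
python3 - <<'E'
from h import *;import json
c=bot.camera_info("wrist");json.dump({k:np.array(c[k]).tolist() for k in "KRt"},open("w3.json","w"))
s=bot.get_state();q=s["eef_rot"];save("wrist","w3.png");print(s["tool_pos"],2*np.arctan2(q[2],q[1])-np.pi/2,s["qpos"])
E
```

```text
t: 9.78
tool_pos: [0.5533, -0.0038, 0.1187]
eef_rot: [0.0, 0.993, -0.118, -0.0]
wrist_force: [0.0, -0.7, -5.9]
grip_width: 0.0126
finger_force: 89.0
[ 0.55329752 -0.00384186  0.11868799] -1.806791508955875 [-0.92490563  0.70827209  1.1437963   2.03626036 -0.81402107  0.95049201
 -1.14821341]
```

View pics/w3.png

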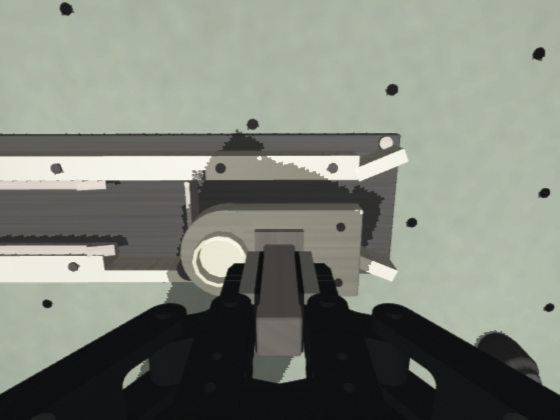

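Held sled with the nose left near the gate (col ~188), its far edge at row ~206 and rear edge at col ~361; the front rail's inner top edge is at row ~180.

Run:
```python
from h import *;import json
c=json.load(open("w3.json"));g=cv2.imread("pics/w3.png",0).astype(float)
for u in (250,330,350): print(u,g[172:216,u].astype(int).tolist())
print(g[222,352:370].astype(int).tolist(),g[260,352:370].astype(int).tolist(), g[250,178:192].astype(int).tolist())
for u in (110,150): print(u,g[148:188,u].astype(int).tolist())
```

```text
250 [148, 148, 147, 147, 147, 148, 147, 140, 70, 48, 48, 47, 47, 48, 47, 48, 47, 47, 45, 45, 46, 47, 48, 47, 47, 46, 45, 46, 46, 48, 49, 63, 77, 80, 81, 83, 82, 85, 113, 131, 143, 144, 144, 142]
330 [160, 198, 237, 240, 240, 241, 239, 215, 98, 55, 49, 48, 46, 46, 45, 47, 47, 46, 45, 47, 47, 48, 47, 47, 48, 47, 46, 47, 47, 47, 50, 69, 79, 81, 81, 82, 82, 90, 118, 130, 137, 138, 137, 136]
350 [239, 240, 239, 240, 239, 240, 238, 215, 123, 96, 95, 93, 91, 91, 92, 94, 95, 92, 91, 93, 87, 56, 48, 48, 48, 47, 46, 46, 47, 48, 50, 69, 78, 80, 80, 81, 82, 88, 117, 130, 136, 137, 136, 134]
[136, 135, 135, 135, 134, 135, 135, 134, 134, 122, 79, 49, 45, 46, 46, 46, 46, 45] [132, 133, 132, 132, 132, 131, 126, 120, 131, 138, 140, 139, 138, 138, 139, 139, 138, 134] [64, 53, 86, 127, 140, 141, 141, 142, 142, 142, 142, 141, 141, 142]
110 [91, 91, 90, 87, 85, 84, 81, 108, 214, 240, 243, 242, 243, 242, 243, 242, 242, 242, 242, 242, 242, 242, 242, 242, 242, 242, 242, 242, 242, 242, 242, 237, 137, 58, 50, 84, 90, 93, 91, 90]
150 [92, 93, 91, 85, 85, 84, 82, 109, 217, 242, 244, 244, 244, 244, 244, 244, 244, 244, 244, 244, 244, 244, 243, 243, 243, 243, 243, 243, 243, 243, 243, 240, 162, 98, 90, 91, 93, 93, 93, 93]
```

Run:
```python
from h import *;import json
c=json.load(open("w3.json"));p=lambda u,v,z:ray("wrist",(u,v),z,c)[:2]
O=np.array([.5666,.0488]);y=1.3355;U=np.array([np.cos(y),np.sin(y)]);N=np.array([-U[1],U[0]])
D=lambda q:np.round(np.array([(q-O)@U,(q-O)@N])*1e3,2)
zb=.1187-.0477
print("rail",D(p(110,179.9,.03)),D(p(150,180,.03)),D(p(250,179.9,.03)),D(p(350,179.9,.03)))
for z,rs in((zb,((250,202.7),(330,202.8),(350,202.8))),(zb+.012,((250,209.8),(330,210),(350,210.1)))): print("sled side",[D(p(u,v,z)).tolist() for u,v in rs])
print("rear",D(p(362,222,zb+.012)),"nose",D(p(180.3,250,zb+.012)),"tcp",D(np.array([.5533,-.00384])))
```

```text
rail [ 45.11 -23.6 ] [ 21.69 -23.52] [-36.9  -23.54] [-95.51 -23.5 ]
sled side [[-39.88, -21.36], [-78.41, -21.28], [-88.04, -21.27]]
sled side [[-40.77, -21.46], [-76.81, -21.34], [-85.82, -21.29]]
rear [-91.58 -15.62] nose [-7.92 -1.93] tcp [-54.29   0.66]
```

Sled is centred to ~0.3 mm and parallel with the guide. Lower.

```bash
python3 -m jog '10 0 0 -15 0;10 0 0 -15 0;10 0 0 -12 0;10 0 0 -8 0;10 0 0 -5 0'
python3 -m jog '10 0 0 -4 0;10 0 0 0 0;10 0 0 0 0'
python3 -m jog '10 0 0 -1 0;10 0 0 -1 0;10 0 0 0 0;10 0 0 0 0'
```

```text
t: 10.25
tool_pos: [0.5535, -0.004, 0.0634]
eef_rot: [0.0, 0.993, -0.118, -0.0]
wrist_force: [-0.1, -1.0, -7.0]
grip_width: 0.013
finger_force: 89.0
t: 10.5
tool_pos: [0.554, -0.0036, 0.0605]
eef_rot: [-0.0, 0.993, -0.118, 0.0]
wrist_force: [0.0, -0.4, -6.3]
grip_width: 0.0127
finger_force: 89.0
t: 10.83
tool_pos: [0.5539, -0.0033, 0.0584]
eef_rot: [-0.0, 0.993, -0.118, 0.0]
wrist_force: [0.0, 0.5, -7.3]
grip_width: 0.0125
finger_force: 89.0
```

```bash
for i in 1; do python3 -m jog '10 0 0 -.5 0;10 0 0 -.5 0;10 0 0 0 0;10 0 0 0 0'|sed -n 2,4p
python3 -m jog '10 0 0 -.5 0;10 0 0 0 0;10 0 0 0 0'|sed -n 2,4p
python3 -m jog '10 0 0 -.5 0;10 0 0 0 0;10 0 0 0 0'|sed -n 2,4p; done
```

```text
tool_pos: [0.5539, -0.0034, 0.0573]
eef_rot: [-0.0, 0.993, -0.118, -0.0]
wrist_force: [0.5, 0.7, -6.9]
tool_pos: [0.5538, -0.0034, 0.0568]
eef_rot: [0.0, 0.993, -0.118, -0.0]
wrist_force: [-0.2, -0.7, -6.3]
tool_pos: [0.5539, -0.0034, 0.0563]
eef_rot: [-0.0, 0.993, -0.118, -0.0]
wrist_force: [-0.4, 0.3, -7.2]
```

```bash
python3 -m jog '10 0 0 -.5 0;10 0 0 0 0;10 0 0 0 0'|sed -n 2,4p
python3 -m jog '10 0 0 -.3 0;10 0 0 0 0;10 0 0 0 0'|sed -n 2,4p
```

```text
tool_pos: [0.5539, -0.0034, 0.0558]
eef_rot: [-0.0, 0.993, -0.118, 0.0]
wrist_force: [0.7, 0.6, -7.6]
tool_pos: [0.5539, -0.0034, 0.0557]
eef_rot: [-0.0, 0.993, -0.118, 0.0]
wrist_force: [-3.2, 0.6, 1.9]
```

Floor touched at TCP z 0.0557. Take the weight (≈1 mm) and push.

```bash
f(){ sed -n '2p;4p'; }
python3 -m jog '10 0 0 1.1 0;10 0 0 0 0;10 0 0 0 0'|f
python3 -m jog '10 .93 3.89 0 0;10 .93 3.89 0 0;10 .93 3.89 0 0;10 .93 3.89 0 0;10 .93 3.89 0 0'|f
python3 -m jog '10 .93 3.89 0 0;10 .93 3.89 0 0;10 .93 3.89 0 0;10 .93 3.89 0 0;10 .93 3.89 0 0'|f
```

```text
tool_pos: [0.5539, -0.0034, 0.0565]
wrist_force: [-1.0, -0.2, -6.8]
tool_pos: [0.5586, 0.0165, 0.0565]
wrist_force: [-1.4, -2.9, -6.3]
tool_pos: [0.5635, 0.0359, 0.0567]
wrist_force: [2.3, -1.7, -6.7]
```

```bash
f(){ sed -n '2p;4p'; }
python3 -m jog '10 .93 3.89 0 0;10 .93 3.89 0 0;10 .93 3.89 0 0;10 .93 3.89 0 0;10 .93 3.89 0 0'|f
python3 -m jog '10 .93 3.89 0 0;10 .93 3.89 0 0;10 .93 3.89 0 0;10 .93 3.89 0 0;10 .93 3.89 0 0'|f
python3 -m jog '10 .93 3.89 0 0;10 .93 3.89 0 0;10 .93 3.89 0 0;10 .93 3.89 0 0;10 .93 3.89 0 0'|f
```

```text
tool_pos: [0.5679, 0.0555, 0.0566]
wrist_force: [1.2, -1.6, -7.0]
tool_pos: [0.5725, 0.0749, 0.0566]
wrist_force: [0.4, -1.4, -6.7]
tool_pos: [0.5772, 0.0943, 0.0566]
wrist_force: [0.3, -1.6, -6.7]
```

Run:
```python
from h import *
s=bot.get_state();O=np.array([.5666,.0488]);y=1.3355;U=np.array([np.cos(y),np.sin(y)]);N=np.array([-U[1],U[0]]);d=s["tool_pos"][:2]-O
q=s["eef_rot"];print(s["t"],d@U*1e3,d@N*1e3,2*np.arctan2(q[2],q[1])-np.pi/2+np.pi,s["wrist_force"],s["wrist_torque"])
```

```text
14.5 46.68499913433234 0.26599142654279845 1.334542661927867 [ 0.25276082 -1.61415552 -6.66762036] [-0.24698391 -0.15552107  0.01122334]
```

```bash
f(){ sed -n '2p;4p'; }
python3 -m jog '10 .93 3.89 0 0;10 .93 3.89 0 0;10 .93 3.89 0 0;10 .93 3.89 0 0;10 .93 3.89 0 0'|f
python3 -m jog '10 .93 3.89 0 0;10 .93 3.89 0 0;10 .93 3.89 0 0;10 .93 3.89 0 0;10 .93 3.89 0 0'|f
python3 -m jog '10 .47 1.94 0 0;10 .47 1.94 0 0;10 0 0 0 0'|f
python3 -m jog '10 .47 1.94 0 0;10 .47 1.94 0 0;10 0 0 0 0'|f
python3 -m jog '10 .47 1.94 0 0;10 .47 1.94 0 0;10 0 0 0 0'|f
```

```text
tool_pos: [0.5819, 0.1137, 0.0566]
wrist_force: [2.0, -1.1, -8.2]
tool_pos: [0.5865, 0.1332, 0.0566]
wrist_force: [-0.1, -0.6, -6.4]
tool_pos: [0.5873, 0.1372, 0.0565]
wrist_force: [-0.3, 0.2, -7.0]
tool_pos: [0.5884, 0.1409, 0.0565]
wrist_force: [0.5, -0.4, -6.3]
tool_pos: [0.5893, 0.1449, 0.0566]
wrist_force: [-0.9, 0.0, -6.7]
```

```bash
f(){ sed -n '2p;4p'; }
python3 -m jog '10 .47 1.94 0 0;10 0 0 0 0'|f
python3 -m jog '10 .47 1.94 0 0;10 0 0 0 0'|f
python3 -m jog '10 .47 1.94 0 0;10 0 0 0 0'|f
python3 -m jog '10 .47 1.94 0 0;10 0 0 0 0'|f
python3 -m jog '10 .47 1.94 0 0;10 0 0 0 0'|f
```

```text
tool_pos: [0.5898, 0.1468, 0.0566]
wrist_force: [-0.2, 0.1, -6.4]
tool_pos: [0.5903, 0.1487, 0.0566]
wrist_force: [0.6, 0.6, -7.0]
tool_pos: [0.5907, 0.1506, 0.0566]
wrist_force: [-0.2, -0.8, -7.0]
tool_pos: [0.5912, 0.1526, 0.0565]
wrist_force: [-0.1, 1.0, -6.4]
tool_pos: [0.5916, 0.1545, 0.0566]
wrist_force: [0.5, 0.8, -7.4]
```

```bash
f(){ sed -n '2p;4p'; }
for_(){ :; }
python3 -m jog '10 .47 1.94 0 0;10 0 0 0 0'|f
python3 -m jog '10 .23 .97 0 0;10 0 0 0 0'|f
python3 -m jog '10 .23 .97 0 0;10 0 0 0 0'|f
python3 -m jog '10 .23 .97 0 0;10 0 0 0 0'|f
python3 -m jog '10 .23 .97 0 0;10 0 0 0 0'|f
```

```text
tool_pos: [0.5922, 0.1565, 0.0566]
wrist_force: [-0.4, -0.2, -6.8]
tool_pos: [0.5924, 0.1572, 0.0566]
wrist_force: [-0.6, -0.0, -6.8]
tool_pos: [0.5925, 0.1581, 0.0566]
wrist_force: [-0.9, -0.5, -7.3]
tool_pos: [0.5928, 0.1591, 0.0566]
wrist_force: [0.4, -0.2, -7.2]
tool_pos: [0.593, 0.1601, 0.0566]
wrist_force: [0.1, 0.2, -5.8]
```

```bash
f(){ sed -n '2p;4p'; }
python3 -m jog '10 .23 .97 0 0;10 0 0 0 0'|f; python3 -m jog '10 0 0 0 0'|f
python3 -m jog '10 .23 .97 0 0;10 0 0 0 0'|f; python3 -m jog '10 0 0 0 0'|f
python3 -m jog '10 .23 .97 0 0;10 0 0 0 0'|f; python3 -m jog '10 0 0 0 0'|f
```

```text
tool_pos: [0.5932, 0.1611, 0.0566]
wrist_force: [-1.3, -0.1, -7.2]
tool_pos: [0.5932, 0.161, 0.0566]
wrist_force: [-0.7, 0.2, -6.9]
tool_pos: [0.5934, 0.1618, 0.0566]
wrist_force: [-0.4, -1.0, -6.0]
tool_pos: [0.5934, 0.1617, 0.0566]
wrist_force: [-0.3, -1.5, -6.9]
tool_pos: [0.5937, 0.1628, 0.0566]
wrist_force: [-0.8, -1.2, -6.4]
tool_pos: [0.5936, 0.1627, 0.0566]
wrist_force: [0.3, -2.6, -6.5]
```

Contact felt near TCP y 0.1614 (nose ≈ 162, matching the picture). One more mm or so.

```bash
f(){ sed -n '2p;4p'; }
python3 -m jog '10 .23 .97 0 0;10 0 0 0 0'|f; python3 -m jog '10 0 0 0 0'|f; python3 -m jog '10 0 0 0 0'|f; python3 -m jog '10 0 0 0 0'|f
```

```text
tool_pos: [0.5939, 0.1638, 0.0566]
wrist_force: [-0.2, -1.8, -6.5]
tool_pos: [0.5939, 0.1638, 0.0566]
wrist_force: [-0.5, -2.7, -6.3]
tool_pos: [0.5939, 0.1637, 0.0566]
wrist_force: [-1.1, -2.2, -6.4]
tool_pos: [0.5939, 0.1638, 0.0566]
wrist_force: [-1.0, -2.9, -6.6]
```

```bash
f(){ sed -n '2p;4p'; }
python3 -m jog '10 .12 .49 -.4 0;10 0 0 -.4 0;10 0 0 0 0'|f; python3 -m jog '10 0 0 0 0'|f
python3 -m jog '10 0 0 -.1 0;10 0 0 0 0'|f; python3 -m jog '10 0 0 0 0'|f
```

```text
tool_pos: [0.5941, 0.1643, 0.0558]
wrist_force: [0.4, -2.9, -6.7]
tool_pos: [0.5941, 0.1643, 0.0558]
wrist_force: [0.2, -2.9, -6.4]
tool_pos: [0.5941, 0.1643, 0.0558]
wrist_force: [-0.4, -1.8, -3.9]
tool_pos: [0.5941, 0.1643, 0.0558]
wrist_force: [-0.2, -2.2, -5.8]
```

```bash
f(){ sed -n '2p;4,6p'; }
python3 -m jog '10 0 0 -.2 0;10 0 0 0 0;10 0 0 0 0'|f
python3 -m jog '10 0 0 0 0;10 0 0 0 0;10 0 0 0 0' 20|f
python3 -m jog '14.5 0 0 0 0;16 0 0 0 0;18 0 0 0 0;20 0 0 0 0;24 0 0 0 0' 20|f
```

```text
tool_pos: [0.5941, 0.1643, 0.0558]
wrist_force: [-3.5, -1.9, 2.1]
grip_width: 0.0128
finger_force: 90.4
tool_pos: [0.5941, 0.1643, 0.0557]
wrist_force: [-3.5, -2.8, 6.6]
grip_width: 0.0132
finger_force: 90.6
tool_pos: [0.5942, 0.1645, 0.0555]
wrist_force: [-0.6, -0.5, -0.4]
grip_width: 0.0239
finger_force: 0.0
```

```bash
python3 -m jog '30 0 0 0 0;40 0 0 0 0;40 0 0 0 0;40 0 0 2 0;40 0 0 10 0'
python3 -m jog '40 0 0 20 0;40 0 0 25 0;40 0 0 25 0;40 -10 -30 20 0;40 -10 -30 0 0' >/dev/null
python3 -m jog '40 -10 -30 20 0;40 -10 -30 20 0;40 -10 -30 0 0;40 0 0 0 0;40 0 0 0 0'
python3 - <<'E'
from h import *;import json
c=bot.camera_info("wrist");json.dump({k:np.array(c[k]).tolist() for k in "KRt"},open("w4.json","w"))
save("wrist","w4.png");save("top","top2.png")
a=cv2.imread("pics/w4.png");b=cv2.imread("pics/top2.png")[100:330,150:450]
o=np.zeros((420,800,3),np.uint8);o[:,:500]=cv2.resize(a,(500,420))*0+cv2.resize(a,(500,420));o[:230,500:]=b;cv2.imwrite("pics/fin.png",o);print(bot.get_state()["t"])
E
```

```text
t: 20.83
tool_pos: [0.5934, 0.1642, 0.0668]
eef_rot: [0.0, 0.993, -0.118, -0.001]
wrist_force: [-0.3, -0.0, 0.2]
grip_width: 0.04
finger_force: 0.0
t: 21.67
tool_pos: [0.5436, 0.0128, 0.1985]
eef_rot: [-0.001, 0.993, -0.12, 0.0]
wrist_force: [1.2, 1.4, 0.2]
grip_width: 0.0402
finger_force: 0.0
21.7667
```

View pics/fin.png

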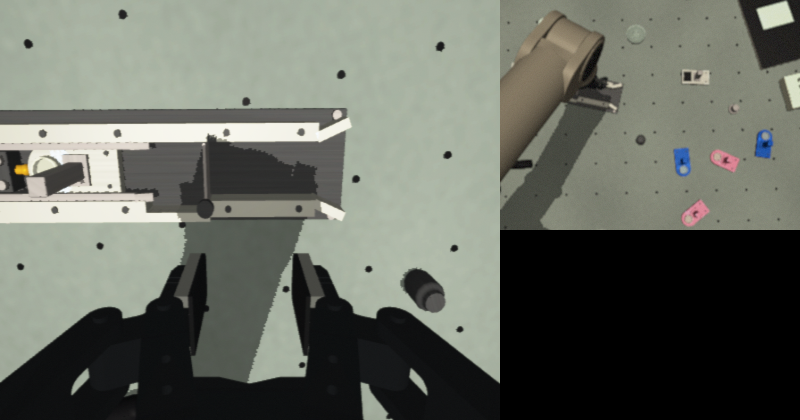

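The gate is shut across at col ~207, the sled sits in the bay with its nose on the brass pin (22,170), other objects are unmoved. Check the sled hasn't sprung back.

Run:
```python
from h import *;import json
c=json.load(open("w4.json"));g=cv2.imread("pics/w4.png",0).astype(float)
O=np.array([.5666,.0488]);y=1.3355;U=np.array([np.cos(y),np.sin(y)])
X=lambda u,v,z:round(((ray("wrist",(u,v),z,c)[:2]-O)@U)*1e3,1)
for v in (160,168,178,185):
    k=np.abs(np.gradient(g[v,120:150])).argmax()+120;print(v,k,X(k,v,.02),X(k,v,.008))
print(g[170,20:60].astype(int).tolist()); print("gate",X(207*1.12,170,.03))
```

```text
160 132 81.1 85.9
168 133 81.0 85.8
178 134 81.1 85.9
185 134 81.8 86.6
[189, 189, 189, 184, 183, 188, 196, 203, 197, 181, 170, 188, 221, 230, 235, 238, 211, 160, 142, 141, 148, 199, 223, 226, 224, 224, 223, 220, 215, 196, 167, 130, 110, 94, 79, 72, 69, 68, 67, 66]
gate -2.0
```

```bash
python3 -c "
from cell import bot
print(bot.hand_in())"
```

```text
the job is handed in; nothing more can be done
None
```

The round-nosed sled is in the bay with the gate shut behind it and the brass contact pressed in about 3 mm of its 7 mm travel. I released it and moved the arm clear, saw no other object moved, and handed the job in at about 22 s.

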